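# Pack out the tune cylinder on the clamp plate and hold it tight

## Robot

A 6-joint arm with a two-finger parallel gripper is mounted at the origin on the work surface. World frame = base frame: x ahead of the robot, y to its left, z up, the work surface at z = 0. Lengths are in m, angles in degrees, forces in N, time in s.
With the tool pointing down it reaches from about 0.3 to 0.75 m from the base axis. Payload 8.5 kg.
Tool frame: the origin (TCP) lies at the very end of the fingers, on their centre line; the grasp point (between the pads) lies 19 mm behind it (env.tcp_to_grasp is the distance from the TCP to the grasp point, in m); z points along the fingers, y is the line along which they close (so a half turn about z gives the same grasp; the last joint's range is limited). The gripper opens to 85 mm and grips with 20 to 120 N. Pads are 22 mm wide; open, the fingers measure 114 mm over their backs; the gripper's body (76 mm by 85 mm) begins 54 mm behind the grasp point. The pads swing forward as they close: fully open they stand 13 mm farther back than shut.
Start: joints at [57.336, 21.807, 74.336, -0, 83.858, -12.336], TCP at [0.191, 0.516, 0.231] pointing down, gripper open.
Joint ranges: [-178.18, 178.18], [-50.72, 133.34], [12.68, 142.11], [-81.47, 261.47], [9.98, 163.14], [-165.26, 165.26]. Speed limits (degrees/s): [136.94, 136.94, 180, 180, 180, 180].

## Interface

Orientations are given as a 3x3 rotation matrix whose columns are the frame's x, y, z axes.
In Python, from rig import status, get_image, env gives the robot as it stands.
- The arm moves only by the shell command python3 -m handwheel 'ROWS' [FORCE]. ROWS is text: rows parted by semicolons, each of 7 numbers parted by spaces: the shift along the world's x, y, z in cm, then the turn, a rotation vector about the world's x, y, z in degrees, then the opening, from 0 (shut) to 1 (fully open). In form: dx dy dz wx wy wz gripper; .... A call has 1 to 8 rows; each row is the pose to reach, as a shift and turn from the pose commanded when the call began; what a row does not reach only later rows make up. A row lasts 1/12 s, in which the tool goes at most 41.7 mm and 7.16 degrees, less where a joint would pass 70% of its speed; a pose out of reach is approached as far as the arm can. A call with a gripper value outside its range is refused whole. The fingers move at their own pace and stop on an object; FORCE is the grip in N (left out, the last holds). Time passes only in rows, so rows that repeat a pose let the fingers close. It gives the time, the measured TCP pose, the force, the opening and the grip force at its end, in the units of the state.
- status.observe(): the state, without advancing time (a new reading comes with each control period).
- get_image(name): name is "scene" or "top" or "wrist"; returns a dict with "color" (400x640x3 uint8, red, green, blue), "vertical_fov" (degrees; the focal length in pixels is half the picture's height over the tangent of half this angle, whatever the lens; pixels are square), "cx", "cy" (the principal point, pixels), "xyz" and "orientation" of the camera in the world. Camera axes: x right, y down, z forward; pixel columns grow to the right and rows downward; lengths in m; the calibration is good to about 2 mm. The wrist camera is an equidistant fisheye: a pixel r from the principal point sees the ray r / f radians off the axis. A picture is of the moment at which its call begins. There is no depth.
- env.close_job(): hands the job in; it is judged then, once.
The state is a dict: "time_s": time; "q": joint angles; "qvel": joint speeds; "joint_efforts": joint torques, N m; "position": TCP position; "tool_rot": TCP orientation; "ft_force": force on the tool from outside, world axes, zero at the start; "wrist_torque": the same for the moment, N m; "grip_width": finger opening in m; "gripper_force": force on a finger pad.
Only numpy, scipy, OpenCV 4.12 (cv2) and the standard library are available. Lean on these libraries where they do the work, as an engineer would, in place of code of your own. Each camera call takes 0.05 s, during which the arm holds its last target. There are 200 camera calls.

## Task

Swing the bench magnifier clear of the clamp plate, then drop slotted shims from the rack over the arbor, one beside another, into the gap between the tune cylinder and the bracket, until so little gap is left that the cylinder's short slide closes it; leave the spare shims in the rack. Then press on the cylinder's free end plate, by feel and without forcing it, until the cylinder sits tight on the stack, and finish while still holding it pressed there: it springs back if let go. Do not touch the pinned face of the cylinder and do not disturb the loose things on the desk.

Things in the scene. Friction and masses are not known exactly. Their poses are not given: they have to be found in the camera images.
- magnifier (a joint): angle of the bench magnifier's level swing arm about its upright post (rad, stops at -1.7 and 1.7, positive anticlockwise seen from above). It starts within 0.2 of zero, with the lens over the gap, and stays where it is left; about 0.6 N at the knob swings it. 0.9 rad either way takes the lens clear of the gap; on the cylinder side 1.2 or more also leaves room above the free end plate
- magnifier_lens (a point): centre of the magnifier's round lens, rim 102 mm across and 10 mm thick, 170 mm from the hinge axis and 226 mm above the desk
- magnifier_knob (a point): black upright finger knob on the lens rim farthest from the hinge, 12 mm thick, with a 15 mm ball top; this point is 21 mm above the rim's upper face, 252 mm above the desk and 216 mm from the hinge axis; the ball's top is 20 mm higher
- magnifier_hinge (a point): on the upright hinge axis of the magnifier arm, at lens height. The post (14 mm thick) stands on a round base 100 mm across, on the far side of the clamp plate
- gap (a point): where the axis of the arbor (fixed level steel bar, 8 mm thick) meets the inner face of the backing bracket, 44 mm above the desk; its y axis runs along the arbor from the cylinder out through this bracket, z up. Shims go in from this face towards -y; fully down, a shim's slot roof rests on the arbor, its tab point 50.5 mm above the axis, its feet 1.5 mm above the plate
- bracket: brass bracket 50 mm wide, 12 mm thick, top 68 mm above the desk, that backs the stack; origin at the foot of its middle, 10 mm above the desk. It stands near one end of the fixed brass clamp plate (100 x 224 x 10 mm); a like bracket stands at the other end, inner faces 170 mm apart, with a toothed wheel 50 mm across outside it
- cylinder (a joint): slide of the tune cylinder along the arbor (m): 0 = back against its collar, positive towards the gap, hard stop at 0.012. A hidden return spring resists with 3 N at 0 and 6 N at 0.012 and takes it back when let go
- gap_face (a point): centre (on the arbor's axis) of the cylinder's end face towards the gap; the cylinder is 80 mm long. With it back, the gap from here to point gap is 22 to 34 mm: two shims or three (one more is right too if it goes in). A further shim goes in while 9.5 mm or more is left beside a close stack; the stack is thick enough once 11 mm or less is left
- push_face (a point): centre (on the arbor's axis) of the cylinder's free end face, the one to press (towards the gap): a plain brass disc 52 mm across around the arbor and the fixed collar on it (14 mm across, 11 mm long) that stops the cylinder; 54 mm or more is free between it and the other bracket
- push_cap: the brass end plate 52 mm across and 4 mm thick that carries point push_face; origin on the arbor's axis at the middle of the cylinder
- gap_cap: the like end plate at the gap side; origin on the arbor's axis at the middle of the cylinder
- barrel: pinned brass face of the tune cylinder between the end plates, 52 mm across over the pins, 72 mm long (delicate: not to be touched); origin at its centre on the arbor's axis
- rack: dark wooden shim rack, fixed, 62 x 124 x 28 mm, origin at the centre of its underside. Four pockets, 27 mm apart along its y axis and 20 mm deep, hold shims 1 to 4 upright, in order from its -y end, with 1 mm play; there a shim's tab point is 91 mm above the desk and its axes are those of the rack
- shim1_tab (a point): shim 1: slotted brass plate 8 mm thick (its y), 44 mm wide (its x), 104 mm tall, 110 g. This point is mid-way in its upright aluminium finger tab (18 wide, 6 thick, 50 tall, round top), 83 mm above its feet, 29 mm above the brass shoulders; grip the tab across its width. The slot, 11 mm wide, opens downwards, roof 36.5 mm above the feet; the lowest 8 mm of the feet are thinned to 5 mm to lead in
- shim2_tab (a point): shim 2: the same as shim 1
- shim3_tab (a point): shim 3: the same as shim 1
- shim4_tab (a point): shim 4: the same as shim 1
- movement_holder: chromed movement holder with a small musical movement in its jaws, 75 x 145 x 50 mm, to the right; a bystander, origin at the centre of its underside
- screwdriver: screwdriver, 160 mm long, lying on the left; a bystander, origin at the centre of its underside
- oil_bottle: small amber oil bottle, 32 mm across, 60 mm tall, on the left; a bystander, origin at the centre of its underside
There are look-alikes about, which are no part of the job. Leave any green look-alike of the part that bears shim4_tab alone. What is shaped like the part that bears shim2_tab but red is not meant.

How it is judged (in metres and radians):
On the way, in this order (a step that is already met when the one before it is completed fails the run):
1. the magnifier's lens is swung clear of the gap (110 mm or more to the side) (horizontal distance between magnifier_lens and gap above 0.11 m), for 0.2 s.
2. a first shim sits upright over the arbor, in the gap (((x of shim1_tab in the frame of gap between -0.01 and 0.01 m and y of shim1_tab in the frame of gap between -0.046 and 0.002 m and z of shim1_tab in the frame of gap between 0.046 and 0.054 m and angle between shim1_tab's own z axis and vertical below 0.15 rad) or (x of shim2_tab in the frame of gap between -0.01 and 0.01 m and y of shim2_tab in the frame of gap between -0.046 and 0.002 m and z of shim2_tab in the frame of gap between 0.046 and 0.054 m and angle between shim2_tab's own z axis and vertical below 0.15 rad) or (x of shim3_tab in the frame of gap between -0.01 and 0.01 m and y of shim3_tab in the frame of gap between -0.046 and 0.002 m and z of shim3_tab in the frame of gap between 0.046 and 0.054 m and angle between shim3_tab's own z axis and vertical below 0.15 rad) or (x of shim4_tab in the frame of gap between -0.01 and 0.01 m and y of shim4_tab in the frame of gap between -0.046 and 0.002 m and z of shim4_tab in the frame of gap between 0.046 and 0.054 m and angle between shim4_tab's own z axis and vertical below 0.15 rad))), for 0.3 s.
At the end, for the whole second after the job is handed in: fingers press the free end plate, cylinder presses the stack and stack presses the bracket (over 2 N each), at rest; every shim is fully down and upright over the arbor in the gap, or fully down in the rack; lens still 110 mm or more clear of the gap (contact force between the fingers and push_cap above 2 N and contact force between each of gap_cap, bracket and anything else above 2 N and contact force between the fingers and gap_cap below 0.5 N and contact force between the fingers and bracket below 0.5 N and velocity of joint cylinder below 0.005 m/s and horizontal distance between magnifier_lens and gap above 0.11 m and ((x of shim1_tab in the frame of gap between -0.01 and 0.01 m and y of shim1_tab in the frame of gap between -0.046 and 0.002 m and z of shim1_tab in the frame of gap between 0.046 and 0.054 m and angle between shim1_tab's own z axis and vertical below 0.15 rad) or (x of shim1_tab in the frame of rack between -0.012 and 0.012 m and y of shim1_tab in the frame of rack between -0.055 and 0.055 m and z of shim1_tab in the frame of rack between 0.085 and 0.097 m)) and ((x of shim2_tab in the frame of gap between -0.01 and 0.01 m and y of shim2_tab in the frame of gap between -0.046 and 0.002 m and z of shim2_tab in the frame of gap between 0.046 and 0.054 m and angle between shim2_tab's own z axis and vertical below 0.15 rad) or (x of shim2_tab in the frame of rack between -0.012 and 0.012 m and y of shim2_tab in the frame of rack between -0.055 and 0.055 m and z of shim2_tab in the frame of rack between 0.085 and 0.097 m)) and ((x of shim3_tab in the frame of gap between -0.01 and 0.01 m and y of shim3_tab in the frame of gap between -0.046 and 0.002 m and z of shim3_tab in the frame of gap between 0.046 and 0.054 m and angle between shim3_tab's own z axis and vertical below 0.15 rad) or (x of shim3_tab in the frame of rack between -0.012 and 0.012 m and y of shim3_tab in the frame of rack between -0.055 and 0.055 m and z of shim3_tab in the frame of rack between 0.085 and 0.097 m)) and ((x of shim4_tab in the frame of gap between -0.01 and 0.01 m and y of shim4_tab in the frame of gap between -0.046 and 0.002 m and z of shim4_tab in the frame of gap between 0.046 and 0.054 m and angle between shim4_tab's own z axis and vertical below 0.15 rad) or (x of shim4_tab in the frame of rack between -0.012 and 0.012 m and y of shim4_tab in the frame of rack between -0.055 and 0.055 m and z of shim4_tab in the frame of rack between 0.085 and 0.097 m))); the arm keeps its last pose, push and grip.
It fails at once if the pinned face of the cylinder is touched (over 2 N) (contact force between any of the fingers, the arm and barrel above 2 N).
It fails at once if the cylinder is forced onto the stack (over 80 N) (contact force between gap_cap and anything else above 80 N).
It fails at once if a loose bystander is disturbed (moved 20 mm) (distance of any of movement_holder, screwdriver, oil_bottle from where it was at the start of the episode above 0.02 m).
It also fails if it takes over 72 s, if anything falls off the work surface, if the arm or the gripper's body presses on something with over 40 N, if the wrist force passes 120 N, or if a joint passes its speed limit or range.

## Working session

There is one attempt and no reset: what is moved stays moved. The work goes in short steps, Python scripts to look and compute and a shell command to move; the robot and the scene stay as the last step left them, time stands still between calls to the robot, and variables do not carry over. Pictures are saved under pics/ and viewed, at most 10 in all, crops included, and the job is handed in when it is done.

```bash
ls; mkdir -p pics; python3 - <<'E'
from rig import status,get_image,env
import cv2,numpy as np
s=status.observe();print({k:np.round(v,3).tolist() for k,v in s.items()})
for n in("scene","top"):
    d=get_image(n);cv2.imwrite(f"pics/{n}0.png",d["color"][:,:,::-1]);np.savez(f"pics/{n}0.npz",**d)
    print(n,{k:np.round(d[k],4).tolist() for k in d if k!="color"})
E
```

```text
pics
{'time_s': 0.0, 'q': [57.338, 21.843, 74.384, -0.001, 83.86, -12.337], 'qvel': [-0.02, -0.068, -0.126, -0.038, -0.005, -0.041], 'joint_efforts': [0.001, -44.846, -23.128, -0.0, 0.005, -0.0], 'position': [0.191, 0.515, 0.231], 'tool_rot': [[-0.938, 0.347, -0.001], [0.347, 0.938, -0.001], [0.0, -0.001, -1.0]], 'ft_force': [-1.168, 0.665, -0.349], 'wrist_torque': [0.046, -0.003, 0.031], 'gripper_force': 0.0, 'grip_width': 0.086}
scene {'vertical_fov': 44.4442, 'cx': 324.2356, 'cy': 202.8562, 'xyz': [1.3174, -1.0036, 1.0489], 'orientation': [[0.7845, 0.3566, -0.5074], [0.6201, -0.4573, 0.6374], [-0.0047, -0.8147, -0.5799]]}
top {'vertical_fov': 44.4991, 'cx': 322.3218, 'cy': 203.3387, 'xyz': [0.4251, -0.0069, 1.6638], 'orientation': [[-0.0152, -0.9974, 0.0698], [-0.9999, 0.0151, -0.002], [0.0009, -0.0699, -0.9976]]}
```

View pics/scene0.png

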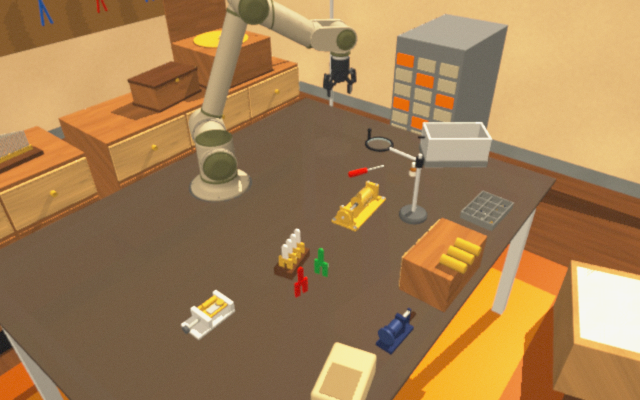

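View pics/top0.png

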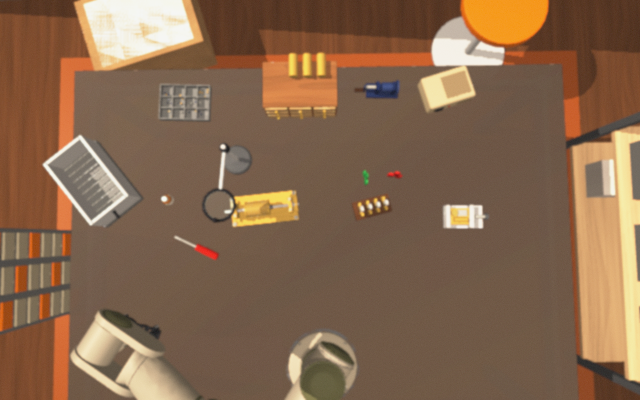

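The scene view shows the plate and cylinder at about (360,205), and the magnifier with post base (413,213), lens (380,144) and knob (368,133). The rack with white tabs is at (292,250), the green look-alike at (321,262) and the red one at (301,282). In the top view the plate is at (265,208), the lens at (219,205), and the rack at (372,207) holding four shims. Green (366,176) and red (394,174) stand outside the rack, so they aren't meant.

Next is one enlarged composite to confirm this and read pixels.

```bash
cat > h.py <<'E'
import numpy as np,cv2
from rig import status,get_image,env
def snap(n,tag):
    d=get_image(n);np.savez(f"pics/{tag}.npz",**d);return d
def load(tag): return dict(np.load(f"pics/{tag}.npz"))
def ray(d,uv,fish=False):
    f=200/np.tan(np.radians(float(d["vertical_fov"]))/2)
    p=np.array([uv[0]-d["cx"],uv[1]-d["cy"]],float)/f
    if fish:
        r=np.hypot(*p); v=np.r_[p*(np.sin(r)/max(r,1e-9)),np.cos(r)]
    else: v=np.r_[p,1.]
    return d["xyz"],d["orientation"]@(v/np.linalg.norm(v))
def atz(d,uv,z,fish=False):
    o,v=ray(d,uv,fish); return o+v*(z-o[2])/v[2]
def tri(obs): # [(d,uv,fish)]
    A=np.zeros((3,3));b=np.zeros(3);R=[ray(*o) for o in obs]
    for o,v in R:
        P=np.eye(3)-np.outer(v,v);A+=P;b+=P@o
    x=np.linalg.solve(A,b);return x,[np.linalg.norm((np.eye(3)-np.outer(v,v))@(x-o))*1e3 for o,v in R]
def proj(d,x,fish=False):
    f=200/np.tan(np.radians(float(d["vertical_fov"]))/2)
    c=d["orientation"].T@(np.array(x)-d["xyz"])
    if fish:
        r=np.hypot(c[0],c[1]);th=np.arctan2(r,c[2]);p=c[:2]/max(r,1e-9)*th
    else:p=c[:2]/c[2]
    return p*f+[d["cx"],d["cy"]]
def crop(d,x0,y0,x1,y1,s):
    return cv2.resize(d["color"][y0:y1,x0:x1,::-1],None,fx=s,fy=s,interpolation=cv2.INTER_CUBIC)
E
python3 - <<'E'
from h import *
t=load("top0");s=load("scene0")
C=np.zeros((600,800,3),np.uint8)
a=crop(t,200,140,400,230,4);C[:360,:800]=a          # top: u=200+x/4, v=140+y/4
b=crop(s,325,165,395,233,3.5);C[362:600,0:245]=b      # u=325+x/3.5
c=crop(s,265,225,335,293,3.5);C[362:600,250:495]=c
e=crop(s,355,125,440,193,3.5);C[362:600,500:798]=e[:,:298]
cv2.imwrite("pics/comp.png",C)
E
```

```text
(no output)
```

View pics/comp.png

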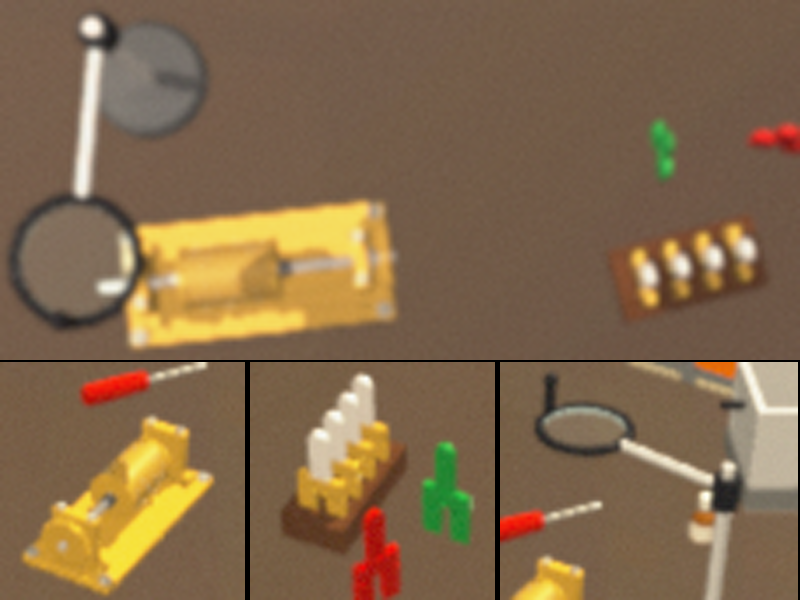

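The crop confirms it. The rack tabs, on white, are at top px ≈ (362,208), (370,206), (378,204) and (386,202). Green at (366,177) and red at (395,174) stand free on the desk and are look-alikes. The lens is at top px (219,205), the knob near (216,220). The wheel end of the plate is on the right, so the gap is at the left end, under the lens.

```bash
python3 - <<'E'
from h import *
np.set_printoptions(precision=4,suppress=True)
t=load("top0");s=load("scene0")
T=lambda x,y:(200+x/4,140+y/4)
print("lens z.226",atz(t,T(76,260),.226))
S3=lambda x,y:(355+(x-500)/3.5,125+(y-362)/3.5)
print("lens tri",tri([(t,T(76,260)),(s,S3(585,429))]))
print("knob top tri",tri([(t,T(62,320)),(s,S3(551,379))]), atz(t,T(62,320),.272))
print("post top tri",tri([(t,T(93,28)),(s,S3(727,468))]))
print("base",atz(t,T(153,80),0.01))
for p in [(137,227),(377,203),(395,318),(130,347)]: print("plate",atz(t,T(*p),.01))
S1=lambda x,y:(325+x/3.5,165+(y-362)/3.5)
S2=lambda x,y:(265+(x-250)/3.5,225+(y-362)/3.5)
for a,b in zip([(648,268),(680,261),(712,254),(744,247)],[(364,379),(349,398),(334,415),(319,433)]):
    print("tabtop",*tri([(t,T(*a)),(s,S2(*b))]),atz(t,T(*a),.114))
for p in [(608,250),(752,217),(768,285),(622,322)]: print("rack",atz(t,T(*p),.02))
E
```

```text
lens z.226 [0.5255 0.2947 0.226 ]
lens tri (array([0.5272, 0.2963, 0.2245]), [np.float64(1.9661833733025411), np.float64(1.9661833733023766)])
knob top tri (array([0.482 , 0.2982, 0.2648]), [np.float64(2.587854166757569), np.float64(2.587854166757601)]) [0.4796 0.295  0.272 ]
post top tri (array([0.6952, 0.2786, 0.2472]), [np.float64(1.3491197283742984), np.float64(1.3491197283744434)])
base [0.6934 0.2743 0.01  ]
plate [0.5678 0.2883 0.01  ]
plate [0.5852 0.0845 0.01  ]
plate [0.4873 0.0703 0.01  ]
plate [0.4662 0.2945 0.01  ]
tabtop [ 0.5207 -0.1357  0.1114] [np.float64(0.6090767170032356), np.float64(0.6090767170032043)] [ 0.52   -0.1359  0.114 ]
tabtop [ 0.5259 -0.1615  0.1092] [np.float64(0.5044344201751366), np.float64(0.504434420175194)] [ 0.5252 -0.1614  0.114 ]
tabtop [ 0.5312 -0.1871  0.1096] [np.float64(0.6027827535229663), np.float64(0.6027827535230905)] [ 0.5304 -0.187   0.114 ]
tabtop [ 0.5366 -0.2125  0.1094] [np.float64(0.8643428049845416), np.float64(0.8643428049844892)] [ 0.5356 -0.2125  0.114 ]
rack [ 0.5415 -0.1103  0.02  ]
rack [ 0.5676 -0.2324  0.02  ]
rack [ 0.5099 -0.2444  0.02  ]
rack [ 0.4807 -0.1209  0.02  ]
```

Hinge-to-lens distance comes out at 0.169 m (0.170 given), and tab tops at about 0.111 m (0.116 given), so both are consistent. I'll cage the knob and swing the lens towards +y, clockwise.

```bash
python3 -m handwheel '0 0 4 0 0 0 0.6;0 0 8 0 0 0 0.6;3 -2 10 0 0 0 0.45;28.9 -21.5 10 0 0 13 0.45;28.9 -21.5 10 0 0 13 0.45;28.9 -21.5 10 0 0 13 0.45;28.9 -21.5 10 0 0 13 0.45;28.9 -21.5 10 0 0 13 0.45' 
python3 -m handwheel '10 -7 0 0 0 0 0.45;10 -7 0 0 0 0 0.45;10 -7 0 0 0 0 0.45;10 -7 0 0 0 0 0.45'
python3 - <<'E'
from h import *
d=snap("wrist","w1");cv2.imwrite("pics/w1.png",d["color"][:,:,::-1])
print({k:np.round(d[k],4).tolist() for k in d if k!="color"})
s=status.observe();print(s["position"],s["tool_rot"])
E
```

```text
time_s: 0.77
position: [0.3834, 0.373, 0.3311]
tool_rot: [[-0.992, 0.127, -0.001], [0.127, 0.992, -0.0], [0.0, -0.0, -1.0]]
ft_force: [0.8, 1.1, 0.0]
grip_width: 0.0384
gripper_force: 0.0
time_s: 1.1
position: [0.4869, 0.3004, 0.3296]
tool_rot: [[-0.991, 0.134, -0.001], [0.134, 0.991, -0.002], [0.001, -0.002, -1.0]]
ft_force: [0.9, -0.5, -0.6]
grip_width: 0.0383
gripper_force: 0.0
{'vertical_fov': 65.7065, 'cx': 325.4836, 'cy': 196.9102, 'xyz': [0.4196, 0.3105, 0.4725], 'orientation': [[0.1345, 0.9548, 0.265], [0.9909, -0.129, -0.0383], [-0.0024, 0.2678, -0.9635]]}
[0.48458339 0.30229371 0.32992072] [[-0.99123191  0.13211884 -0.00197601]
 [ 0.13212099  0.99123309 -0.00100368]
 [ 0.00182608 -0.00125595 -0.99999754]]
```

View pics/w1.png

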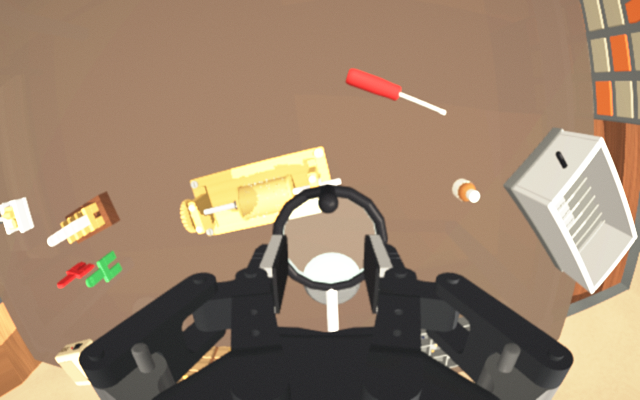

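The wrist view shows the knob ball at (328,202) and the lens ring centred near (330,238), with the fingers at (275,260) and (378,260). The gap lies behind the lens at about (322,180). I'll compute where the knob is relative to the fingers.

```bash
python3 - <<'E'
from h import *
np.set_printoptions(precision=4,suppress=True)
d=load("w1");t=load("top0")
k=atz(d,(328,202),.264,True);print("knob",k,"lens",atz(d,(330,238),.226,True))
print("tri",tri([(d,(328,202),True),(t,(200+62/4,140+320/4),False)]))
print("tcp proj",proj(d,[.4846,.3023,.330],True))
E
```

```text
knob [0.4808 0.3034 0.264 ] lens [0.5244 0.2996 0.226 ]
tri (array([0.4822, 0.3012, 0.2526]), [np.float64(2.646218317964411), np.float64(2.646218317964481)])
tcp proj [327.4259 246.4704]
```

```bash
python3 -m handwheel '-0.4 0.1 -3 0 0 0 0.45;-0.4 0.1 -6 0 0 0 0.45;-0.4 0.1 -8.5 0 0 0 0.45;-0.4 0.1 -8.5 0 0 0 0.3;-0.4 0.1 -8.5 0 0 0 0.3'
python3 -m handwheel '0.4 1.8 0 0 0 -5 0.28;0.8 3.7 0 0 0 -10 0.28;1.4 5.4 0 0 0 -15 0.28;2.2 7.2 0 0 0 -20 0.28;3.1 8.8 0 0 0 -25 0.28;4.2 10.3 0 0 0 -30 0.28;5.4 11.8 0 0 0 -35 0.28;6.7 13.1 0 0 0 -40 0.28'
python3 -m handwheel '1.4 1.2 0 0 0 -5 0.28;2.9 2.3 0 0 0 -10 0.28;4.6 3.3 0 0 0 -15 0.28;5.2 3.6 0 0 0 -17 0.28;5.2 3.6 0 0 0 -17 0.28;5.2 3.6 0 0 0 -17 0.28'
```

```text
time_s: 1.57
position: [0.4774, 0.306, 0.2463]
tool_rot: [[-0.992, 0.127, -0.002], [0.127, 0.992, -0.001], [0.002, -0.001, -1.0]]
ft_force: [0.3, 0.9, 0.6]
grip_width: 0.0257
gripper_force: 0.0
time_s: 2.23
position: [0.5452, 0.4382, 0.2491]
tool_rot: [[-0.676, 0.737, 0.003], [0.737, 0.676, 0.002], [-0.001, 0.003, -1.0]]
ft_force: [-0.7, -0.7, 0.8]
grip_width: 0.0241
gripper_force: 0.4
time_s: 2.73
position: [0.5971, 0.4729, 0.2478]
tool_rot: [[-0.435, 0.901, 0.002], [0.901, 0.435, 0.001], [0.0, 0.002, -1.0]]
ft_force: [0.3, 0.7, 0.4]
grip_width: 0.0243
gripper_force: 0.0
```

```bash
python3 -m handwheel '0 0 4 0 0 0 0.4;0 0 8 0 0 0 0.45;-7.7 -31.3 6 0 0 -20 0.45;-7.7 -31.3 4 0 0 -20 0.45;-7.7 -31.3 2 0 0 -20 0.45;-7.7 -31.3 -2.7 0 0 -20 0.45;-7.7 -31.3 -2.7 0 0 -20 0.45;-7.7 -31.3 -2.7 0 0 -20 0.45' >/dev/null
python3 -m handwheel '0 -11 -2 0 0 0 0.45;0 -11 -2 0 0 0 0.45;0 -11 -2 0 0 0 0.45;0 -11 -2 0 0 0 0.45;0 -11 -2 0 0 0 0.45'
python3 - <<'E'
from h import *
d=snap("wrist","w2");t=snap("top","t2")
print(d["xyz"])
C=np.zeros((600,800,3),np.uint8)
C[:600,:480]=cv2.resize(d["color"][:,:,::-1],None,fx=1.25,fy=1.25)[:375,:480].repeat(1,0)[:600] if 0 else 0
cv2.imwrite("pics/w2.png",crop(d,150,40,550,340,2))
E
```

```text
time_s: 3.82
position: [0.5407, 0.1351, 0.24]
tool_rot: [[-0.098, 0.995, 0.002], [0.995, 0.098, 0.0], [0.0, 0.002, -1.0]]
ft_force: [-0.6, 0.6, 0.8]
grip_width: 0.0384
gripper_force: 0.0
[0.53376368 0.20348022 0.38283695]
```

View pics/w2.png

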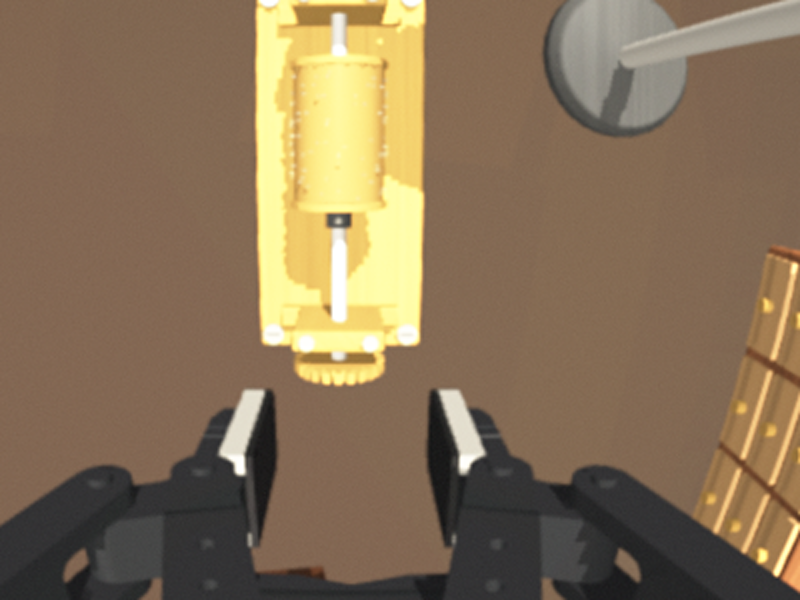

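The wrist view, with up = +y, shows the cylinder at crop (340,135), its dark collar on the free end at (338,220), the wheel-end bracket at (340,335), and the gap between the cap edge (y≈58) and the far bracket (y≈10). Now a closer view over the gap.

```bash
python3 -m handwheel '-0.5 6.5 -3 0 0 0 0.45;-0.5 7 -7 0 0 0 0.45;-0.5 7 -7 0 0 0 0.45;-0.5 7 -7 0 0 0 0.45;-0.5 7 -7 0 0 0 0.45'
python3 - <<'E'
from h import *
d=snap("wrist","w3");print(d["xyz"])
cv2.imwrite("pics/w3.png",crop(d,220,30,420,180,4))
E
```

```text
time_s: 4.33
position: [0.5359, 0.2073, 0.169]
tool_rot: [[-0.102, 0.995, -0.0], [0.995, 0.102, -0.0], [-0.0, -0.0, -1.0]]
ft_force: [0.4, -1.3, 1.0]
grip_width: 0.0384
gripper_force: 0.0
[0.52902061 0.27571209 0.31185021]
```

View pics/w3.png

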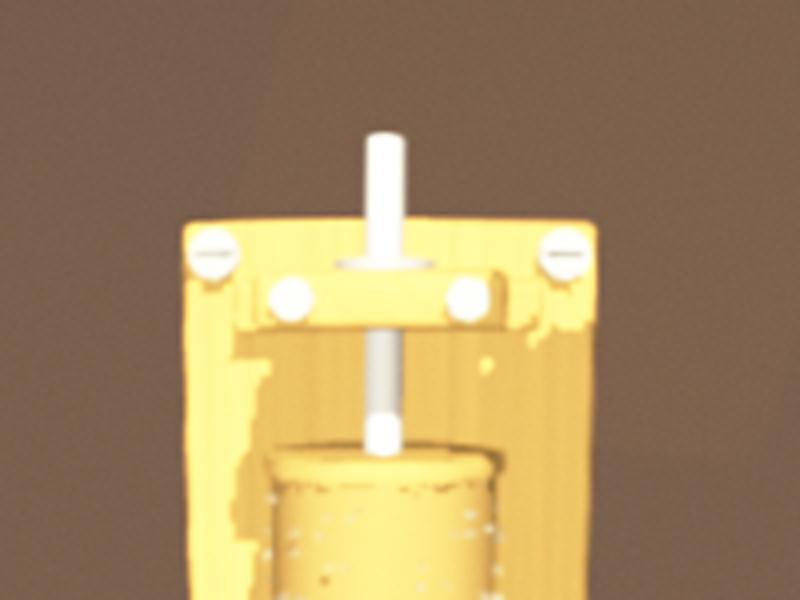

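The closer view shows the bracket top spanning crop x 247–500 with its inner edge at y≈327, the arbor at x≈384, and the top edge of the gap cap's face at y≈457.

```bash
python3 - <<'E'
from h import *
np.set_printoptions(precision=4,suppress=True)
d=load("w3");e=load("w2")
W=lambda x,y:(220+x/4,30+y/4); V=lambda x,y:(150+x/2,40+y/2)
A=lambda p,z:atz(d,W(*p),z,True)
print("brk inner L,R",A((250,328),.068),A((499,327),.068)," outer",A((245,272),.068),A((495,271),.068))
print("screws tri", )
print("cap top",A((384,457),.070))
print("arbor near brk",A((384,335),.048),"end",A((385,135),.048))
print("plate corners",A((184,222),.01),A((596,222),.01))
for nm,p,q in [("screwL",(291,299),None)]: print(nm,A(p,.070))
print("near: push edge",atz(e,V(338,211),.07,True),"collar",atz(e,V(338,226),.051,True),"nearbrk top inner",atz(e,V(340,331),.068,True))
# far end cap from w2
print("cap w2",atz(e,V(339,60),.07,True)," cap tri",tri([(d,W(384,457),True),(e,V(339,60),True)]))
print("plate screws tri",tri([(d,W(212,253),True),(e,V(268,1),True)]),tri([(d,W(565,253),True),(e,V(411,1),True)]))
print("arbor w2",atz(e,V(339,45),.048,True),atz(e,V(339,300),.048,True))
E
```

```text
brk inner L,R [0.4954 0.2731 0.068 ] [0.5438 0.2779 0.068 ]  outer [0.4934 0.2841 0.068 ] [0.5418 0.2888 0.068 ]
screws tri
cap top [0.5241 0.2502 0.07  ]
arbor near brk [0.5211 0.2739 0.048 ] end [0.517  0.3166 0.048 ]
plate corners [0.4688 0.2975 0.01  ] [0.5679 0.3069 0.01  ]
screwL [0.5031 0.2795 0.07  ]
near: push edge [0.531  0.1697 0.07  ] collar [0.5316 0.1595 0.051 ] nearbrk top inner [0.5379 0.1061 0.068 ]
cap w2 [0.5242 0.2461 0.07  ]  cap tri (array([0.5237, 0.2484, 0.0528]), [np.float64(0.030499480162045123), np.float64(0.030499480162039825)])
plate screws tri (array([ 0.4743,  0.2909, -0.0032]), [np.float64(0.18142281262920737), np.float64(0.18142281262922333)]) (array([ 0.5626,  0.2995, -0.0054]), [np.float64(0.219087531432749), np.float64(0.21908753143264556)])
arbor w2 [0.5227 0.2573 0.048 ] [0.5359 0.1178 0.048 ]
```

Bracket-to-bracket comes out at 0.170 m, the cylinder at 80.5 mm and the plate at 99.5 mm wide, all consistent. So the gap point is at about (0.5208, 0.2755), the arbor runs at 95.4°, and the gap is about 26 mm, which means two shims and possibly a third. Next I'll view the rack from two wrist positions.

```bash
python3 -m handwheel '0 -3 3 0 0 0 0.45;0 -7 5 0 0 0 0.45;0 -11 5 0 0 0 0.45;0 -15 5 0 0 0 0.45;0 -19 5 0 0 0 0.45;0 -23 5 0 0 0 0.45;0 -27 5 0 0 0 0.45;0 -31 5 0 0 0 0.45' >/dev/null
python3 -m handwheel '-0.5 -4 0 0 0 6 0.45;-0.5 -8 0 0 0 6 0.45;-0.5 -11 0 0 0 6 0.45;-0.5 -11 0 0 0 6 0.45;-0.5 -11 0 0 0 6 0.45'
python3 - <<'E'
from h import *
d=snap("wrist","w4");print(d["xyz"])
E
python3 -m handwheel '0 -4 0 0 0 0 0.45;0 -8 0 0 0 0 0.45;0 -8 0 0 0 0 0.45;0 -8 0 0 0 0 0.45'
python3 - <<'E'
from h import *
d=load("w4");e=snap("wrist","w5");print(e["xyz"])
cv2.imwrite("pics/w45.png",np.hstack([crop(d,250,100,400,300,2.66),crop(e,250,30,400,230,2.66)]))
E
```

```text
time_s: 5.47
position: [0.5311, -0.2161, 0.2203]
tool_rot: [[-0.199, 0.98, 0.002], [0.98, 0.199, -0.002], [-0.002, 0.002, -1.0]]
ft_force: [0.2, -0.5, -0.6]
grip_width: 0.0384
gripper_force: 0.0
[ 0.51714339 -0.14846456  0.36298194]
time_s: 5.85
position: [0.5313, -0.2944, 0.2193]
tool_rot: [[-0.201, 0.98, 0.001], [0.98, 0.201, -0.0], [-0.001, 0.001, -1.0]]
ft_force: [-0.3, 0.6, -0.2]
grip_width: 0.0383
gripper_force: 0.0
[ 0.51744009 -0.22694551  0.36202834]
```

View pics/w45.png

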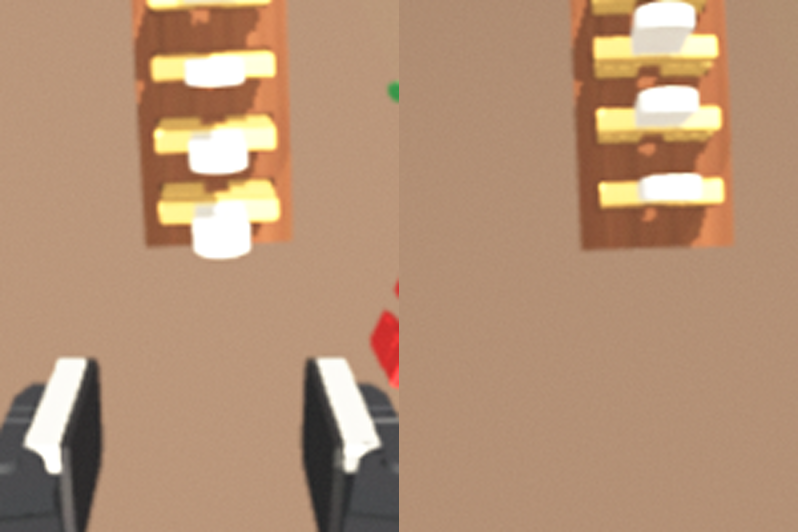

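The composite, with up = +y, shows shoulder-top centres for the three nearest shims. In the left half they are (218,210), (216,138) and (213,68), and in the right half (662,192), (659,122) and (656,52). The red and green pieces stand off to the right.

```bash
python3 - <<'E'
from h import *
np.set_printoptions(precision=4,suppress=True)
d=load("w4");e=load("w5")
L=lambda x,y:(250+x/2.66,100+y/2.66);R=lambda x,y:(250+(x-399)/2.66,30+y/2.66)
for p,q in [((218.5,210),(662,192)),((216,138),(659,122)),((213.5,68),(656,52))]:
    print(tri([(d,L(*p),True),(e,R(*q),True)]),atz(d,L(*p),.062,True),atz(e,R(*q),.062,True))
print("rack corners",atz(d,L(147,246),.028,True),atz(d,L(292,241),.028,True))
print("tabtop A right",atz(e,R(671,180),.116,True))
# finger tips
p=d["orientation"].T@(np.array([.5311,-.2161,.2203])-d["xyz"]);print(p)
print("tip",proj(d,[.5311,-.2161,.2203],True),"seen u",250+201.5/2.66)
E
```

```text
(array([ 0.5376, -0.2124,  0.0593]), [np.float64(0.08277531834447721), np.float64(0.08277531834430153)]) [ 0.5373 -0.2119  0.062 ] [ 0.5375 -0.2126  0.062 ]
(array([ 0.5315, -0.1865,  0.0535]), [np.float64(0.13941658943542617), np.float64(0.13941658943529678)]) [ 0.5309 -0.1855  0.062 ] [ 0.5312 -0.1876  0.062 ]
(array([ 0.5251, -0.1607,  0.0551]), [np.float64(0.02971573494300526), np.float64(0.02971573494299637)]) [ 0.5249 -0.1604  0.062 ] [ 0.5249 -0.1622  0.062 ]
rack corners [ 0.5132 -0.2402  0.028 ] [ 0.5727 -0.2259  0.028 ]
tabtop A right [ 0.5357 -0.2111  0.116 ]
[-0.      0.0278  0.1561]
tip [325.4641 251.5578] seen u 325.7518796992481
```

Points fit: 26 mm pitch, shoulder height 0.055–0.059 (0.062 given), and the camera-to-TCP bias is under 0.3 mm. I'll grasp the −y end shim with the pads offset 7 mm towards −y, so the fingers later stay clear of the neighbouring tab.

```bash
python3 -m handwheel '0.8 4 -3 0 0 1.5 0.45;0.8 7.5 -6 0 0 1.5 0.45;0.8 7.5 -9 0 0 1.5 0.45;0.8 7.5 -9 0 0 1.5 0.45;0.8 7.5 -11.5 0 0 1.5 0.45;0.8 7.5 -13.7 0 0 1.5 0.45;0.8 7.5 -13.7 0 0 1.5 0.45;0.8 7.5 -13.7 0 0 1.5 0.45'
python3 -m handwheel '0 0 0 0 0 0 0.1;0 0 0 0 0 0 0.1;0 0 0 0 0 0 0.1;0 0 0 0 0 0 0.1;0 0 0 0 0 0 0.1;0 0 0 0 0 0 0.1' 40
```

```text
time_s: 6.57
position: [0.5397, -0.219, 0.0831]
tool_rot: [[-0.228, 0.974, 0.0], [0.974, 0.228, -0.0], [-0.0, 0.0, -1.0]]
ft_force: [-0.6, -0.2, 0.3]
grip_width: 0.0386
gripper_force: 0.0
time_s: 7.07
position: [0.5401, -0.2196, 0.0838]
tool_rot: [[-0.228, 0.974, 0.003], [0.974, 0.228, -0.002], [-0.003, 0.003, -1.0]]
ft_force: [-0.7, -0.4, 7.0]
grip_width: 0.017
gripper_force: 39.8
```

```bash
python3 -m handwheel '0 0 1.5 0 0 0 0.1;0 0 4 0 0 0 0.1;0 0 8 0 0 0 0.1;0 0 12 0 0 0 0.1;-0.2 3 13 0 0 -2 0.1;-0.3 6.5 13 0 0 -5 0.1;-0.5 10 13 0 0 -7.8 0.1;-0.6 14 13 0 0 -7.8 0.1'
python3 -m handwheel '-0.2 4 0 0 0 0 0.1;-0.4 8 0 0 0 0 0.1;-0.6 12 0 0 0 0 0.1;-0.7 16 0 0 0 0 0.1;-0.8 20 0 0 0 0 0.1;-1 24 0 0 0 0 0.1;-1.1 28 0 0 0 0 0.1;-1.2 32 0 0 0 0 0.1'
python3 -m handwheel '0 2.1 -2 0 0 0 0.1;0 2.1 -4.5 0 0 0 0.1;0 2.1 -4.5 0 0 0 0.1;0 2.1 -4.5 0 0 0 0.1;0 2.1 -4.5 0 0 0 0.1'
python3 - <<'E'
from h import *
d=snap("wrist","w6");e=snap("scene","s6");s=status.observe();print(d["xyz"],s["position"],s["tool_rot"])
cv2.imwrite("pics/w6.png",np.hstack([crop(d,220,100,420,300,2),crop(e,320,145,420,245,4)]))
E
```

```text
time_s: 7.73
position: [0.5329, -0.0782, 0.2128]
tool_rot: [[-0.09, 0.996, 0.002], [0.996, 0.09, -0.001], [-0.001, 0.001, -1.0]]
ft_force: [0.4, -0.0, -1.4]
grip_width: 0.0166
gripper_force: 39.3
time_s: 8.4
position: [0.5208, 0.2431, 0.2127]
tool_rot: [[-0.094, 0.996, 0.001], [0.996, 0.094, 0.0], [0.0, 0.001, -1.0]]
ft_force: [0.9, -0.5, 0.6]
grip_width: 0.0167
gripper_force: 39.3
time_s: 8.82
position: [0.522, 0.2616, 0.1684]
tool_rot: [[-0.093, 0.996, 0.002], [0.996, 0.093, 0.0], [0.0, 0.002, -1.0]]
ft_force: [-0.5, 0.2, -0.1]
grip_width: 0.0168
gripper_force: 39.3
[0.51533658 0.32998593 0.31121532] [0.52209359 0.26150697 0.16847915] [[-9.23850953e-02  9.95719651e-01  2.71490178e-03]
 [ 9.95723250e-01  9.23835052e-02  7.05636385e-04]
 [ 4.51803873e-04  2.76848111e-03 -9.99996066e-01]]
```

View pics/w6.png

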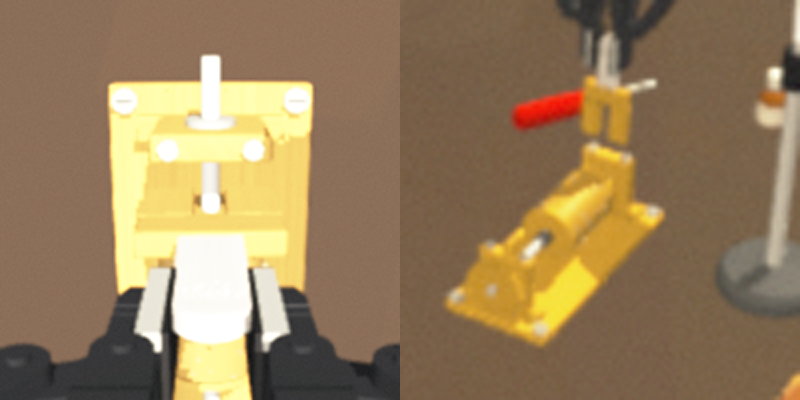

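The shim hangs upright over the gap. In the wrist half its shoulder-top band is centred at (212,242) and the arbor is at x≈210. In the scene half the slot opens downwards above the bracket. Checking the numbers.

```bash
python3 - <<'E'
from h import *
np.set_printoptions(precision=4,suppress=True)
d=load("w6");W=lambda x,y:(220+x/2,100+y/2)
g=np.array([.5208,.2755]);yd=np.array([-.094,.9956]);xd=np.array([.9956,.094])
for n,p,z in [("shoulder",(212,241.5),.147),("shL",(136,240),.147),("shR",(288,240),.147),("brk inL",(152,160),.068),("brk inR",(265,160),.068),("arbor",(210,185),.048)]:
    q=atz(d,W(*p),z,True);print(n,q,"gap x,y mm",xd@(q[:2]-g)*1e3,yd@(q[:2]-g)*1e3)
E
```

```text
shoulder [0.5214 0.2705 0.147 ] gap x,y mm 0.1705393829639101 -5.0020411086190215
shL [0.5   0.269 0.147] gap x,y mm -21.332956796418358 -4.559648795508324
shR [0.5428 0.2729 0.147 ] gap x,y mm 21.695280138848478 -4.6841951454481805
brk inL [0.4971 0.2744 0.068 ] gap x,y mm -23.719963150110523 1.1274729711056237
brk inR [0.5424 0.2786 0.068 ] gap x,y mm 21.823174219583965 1.0054917857765475
arbor [0.5218 0.2609 0.048 ] gap x,y mm -0.37144950286012735 -14.641204716636079
```

```bash
python3 -m handwheel '0 0 -1.5 0 0 0 0.1;0 0 -3 0 0 0 0.1;0 0 -4 0 0 0 0.1;0 0 -5 0 0 0 0.1;0 0 -5.5 0 0 0 0.1'
```

```text
time_s: 9.33
position: [0.5213, 0.2618, 0.111]
tool_rot: [[-0.093, 0.996, -0.001], [0.996, 0.093, -0.0], [-0.0, -0.001, -1.0]]
ft_force: [0.1, -0.1, -1.4]
grip_width: 0.0165
gripper_force: 39.3
```

```bash
python3 -m handwheel '0 0 -0.5 0 0 0 0.1;0 0 -1 0 0 0 0.1;0 0 -1.5 0 0 0 0.1;0 0 -2 0 0 0 0.1;0 0 -2.3 0 0 0 0.1;0 0 -2.3 0 0 0 0.1'
```

```text
time_s: 9.83
position: [0.521, 0.2621, 0.088]
tool_rot: [[-0.094, 0.996, -0.001], [0.996, 0.094, -0.0], [-0.0, -0.001, -1.0]]
ft_force: [-0.3, -1.0, -0.6]
grip_width: 0.0169
gripper_force: 39.3
```

```bash
python3 -m handwheel '0 0 -0.1 0 0 0 0.1;0 0 -0.2 0 0 0 0.1;0 0 -0.3 0 0 0 0.1;0 0 -0.3 0 0 0 0.1'; python3 -m handwheel '0 0.05 0 0 0 0 0.1;0 0.1 0 0 0 0 0.1;0 0.1 0 0 0 0 0.1'
```

```text
time_s: 10.17
position: [0.5217, 0.2623, 0.0869]
tool_rot: [[-0.094, 0.996, 0.002], [0.996, 0.094, 0.001], [0.0, 0.002, -1.0]]
ft_force: [-1.6, -0.5, 8.0]
grip_width: 0.017
gripper_force: 40.3
time_s: 10.42
position: [0.5216, 0.2629, 0.0869]
tool_rot: [[-0.094, 0.996, 0.002], [0.996, 0.094, -0.0], [-0.0, 0.002, -1.0]]
ft_force: [-2.2, -2.8, 7.8]
grip_width: 0.0166
gripper_force: 40.3
```

```bash
python3 -m handwheel '0 0.05 0.05 0 0 0 0.1;0 0.1 0.05 0 0 0 0.1;0 0.1 0.05 0 0 0 0.1'; python3 -m handwheel '0 0 0 0 0 0 0.3;0 0 0 0 0 0 0.4;0 0 0 0 0 0 0.45;0 0 0 0 0 0 0.45;0 0 2 0 0 0 0.45;0 0 5 0 0 0 0.45;0 0 9 0 0 0 0.45;0 0 12 0 0 0 0.45'
```

```text
time_s: 10.67
position: [0.5217, 0.2639, 0.087]
tool_rot: [[-0.094, 0.996, 0.001], [0.996, 0.094, -0.0], [-0.001, 0.001, -1.0]]
ft_force: [-1.4, -2.0, 7.0]
grip_width: 0.0166
gripper_force: 40.2
time_s: 11.33
position: [0.5214, 0.2642, 0.2087]
tool_rot: [[-0.094, 0.996, 0.001], [0.996, 0.094, 0.001], [0.0, 0.001, -1.0]]
ft_force: [1.1, 0.4, 0.8]
grip_width: 0.0387
gripper_force: 0.0
```

```bash
python3 -m handwheel '0.1 -4 0 0 0 2 0.45;0.2 -8 0 0 0 4 0.45;0.3 -12 0 0 0 7.8 0.45;0.4 -16 0 0 0 7.8 0.45;0.5 -20 0 0 0 7.8 0.45;0.6 -24 0 0 0 7.8 0.45;0.7 -28 0 0 0 7.8 0.45;0.8 -32 0 0 0 7.8 0.45'
python3 -m handwheel '0.1 -4 0 0 0 0 0.45;0.2 -8 0 0 0 0 0.45;0.3 -12 0 0 0 0 0.45;0.4 -13.7 -2 0 0 0 0.45;0.4 -13.7 -5 0 0 0 0.45;0.4 -13.7 -5 0 0 0 0.45'
```

```text
time_s: 12.0
position: [0.529, -0.0577, 0.2062]
tool_rot: [[-0.228, 0.974, 0.0], [0.974, 0.228, 0.0], [0.0, 0.0, -1.0]]
ft_force: [1.6, 0.1, -0.7]
grip_width: 0.0385
gripper_force: 0.0
time_s: 12.5
position: [0.5311, -0.1929, 0.1512]
tool_rot: [[-0.226, 0.974, -0.008], [0.974, 0.226, 0.005], [0.007, -0.006, -1.0]]
ft_force: [-0.9, 0.8, -0.6]
grip_width: 0.0387
gripper_force: 0.0
```

```bash
python3 -m handwheel '0.1 0 -3 0 0 0 0.45;0.1 0 -5 0 0 0 0.45;0.1 0 -7.2 0 0 0 0.45;0.1 0 -7.2 0 0 0 0.45'
```

```text
time_s: 12.83
position: [0.533, -0.1913, 0.0816]
tool_rot: [[-0.229, 0.973, -0.005], [0.973, 0.229, 0.003], [0.005, -0.004, -1.0]]
ft_force: [-1.2, 0.6, -0.3]
grip_width: 0.0384
gripper_force: 0.0
```

```bash
python3 -m handwheel '0 0 0 0 0 0 0.1;0 0 0 0 0 0 0.1;0 0 0 0 0 0 0.1;0 0 0 0 0 0 0.1;0 0 0 0 0 0 0.1;0 0 0 0 0 0 0.1' 40
```

```text
time_s: 13.33
position: [0.5347, -0.1932, 0.0856]
tool_rot: [[-0.228, 0.974, 0.002], [0.974, 0.228, -0.001], [-0.002, 0.002, -1.0]]
ft_force: [-2.6, -0.3, 6.9]
grip_width: 0.0167
gripper_force: 39.8
```

```bash
python3 -m handwheel '0 0 1.5 0 0 0 0.1;0 0 4 0 0 0 0.1;0 0 8 0 0 0 0.1;0 0 12 0 0 0 0.1;-0.2 3 13 0 0 -2 0.1;-0.3 6.5 13 0 0 -5 0.1;-0.4 10 13 0 0 -7.8 0.1;-0.5 14 13 0 0 -7.8 0.1'
python3 -m handwheel '-0.1 4 0 0 0 0 0.1;-0.2 8 0 0 0 0 0.1;-0.3 12 0 0 0 0 0.1;-0.4 16 0 0 0 0 0.1;-0.5 20 0 0 0 0 0.1;-0.6 24 0 0 0 0 0.1;-0.65 28 0 0 0 0 0.1;-0.7 30.8 -1 0 0 0 0.1'
python3 -m handwheel '0 0 -2.5 0 0 0 0.1;0 0 -3.5 0 0 0 0.1;0 0 -3.5 0 0 0 0.1;0 0 -3.5 0 0 0 0.1;0 0 -3.5 0 0 0 0.1'
python3 - <<'E'
from h import *
np.set_printoptions(precision=4,suppress=True)
d=snap("wrist","w7");s=status.observe();print(s["position"])
cv2.imwrite("pics/w7.png",crop(d,220,100,420,250,4))
E
```

```text
time_s: 14.0
position: [0.5292, -0.052, 0.2149]
tool_rot: [[-0.09, 0.996, 0.002], [0.996, 0.09, -0.0], [-0.001, 0.002, -1.0]]
ft_force: [0.9, 0.0, -1.4]
grip_width: 0.0167
gripper_force: 39.4
time_s: 14.67
position: [0.5223, 0.2587, 0.2062]
tool_rot: [[-0.095, 0.995, 0.004], [0.995, 0.095, 0.002], [0.002, 0.004, -1.0]]
ft_force: [0.6, -0.0, -1.5]
grip_width: 0.0166
gripper_force: 39.4
time_s: 15.08
position: [0.5253, 0.256, 0.1764]
tool_rot: [[-0.094, 0.995, 0.014], [0.996, 0.094, 0.004], [0.003, 0.015, -1.0]]
ft_force: [-2.7, -2.0, 37.8]
grip_width: 0.0168
gripper_force: 58.9
[0.5253 0.256  0.1764]
```

View pics/w7.png

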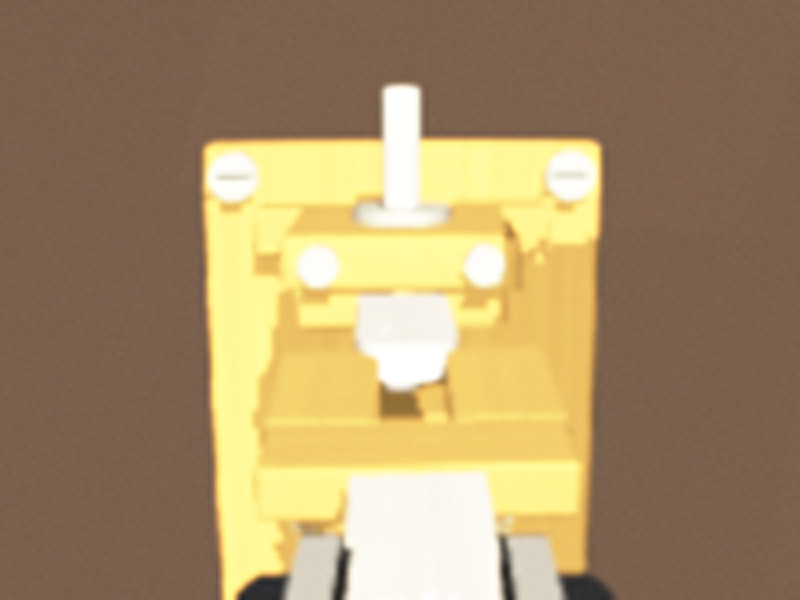

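That was my error: the descent began before y had settled, and the feet landed on the first shim's tab (37.8 N). In the picture the seated tab is at (407,340) and the held shim's shoulder band at (420,490). I'll lift now and check both shims.

```bash
python3 -m handwheel '0 0 2 0 0 0 0.1;0 -0.2 4 0 0 0 0.1;0 -0.4 4 0 0 0 0.1;0 -0.4 4 0 0 0 0.1;0 -0.4 4 0 0 0 0.1'
python3 - <<'E'
from h import *
np.set_printoptions(precision=4,suppress=True)
d=snap("wrist","w8");e=snap("scene","s8");s=status.observe();print(d["xyz"],s["position"],s["tool_rot"][:,2])
a=crop(d,220,80,420,280,2.5)[:500,:500];b=crop(e,340,125,400,225,5)[:500,:300]
cv2.imwrite("pics/w8.png",np.hstack([a,b]))
E
```

```text
time_s: 15.55
position: [0.5219, 0.251, 0.2082]
tool_rot: [[-0.093, 0.996, -0.001], [0.996, 0.093, -0.0], [-0.0, -0.001, -1.0]]
ft_force: [0.8, -0.8, -1.8]
grip_width: 0.017
gripper_force: 53.8
[0.5157 0.3195 0.3511] [0.5218 0.2511 0.2078] [-0.0023 -0.0004 -1.    ]
```

View pics/w8.png

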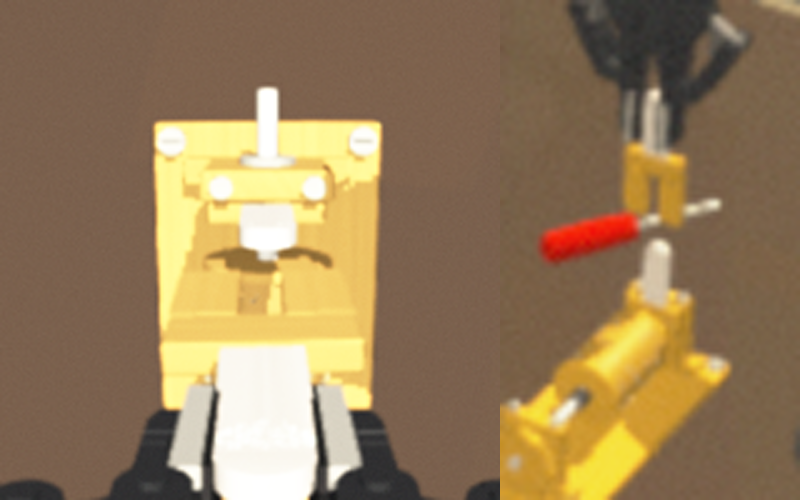

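In the picture the first shim stands upright in the gap. The held shim is level, with its shoulder band at (264,355) and feet edge at about y=275, but it looks closer to the camera, so it slipped up in the grip. My ten views are used up, so from here I work from numbers. Measuring the slip and pitch.

```bash
python3 - <<'E'
from h import *
np.set_printoptions(precision=4,suppress=True)
d=load("w8");e=load("s8");W=lambda x,y:(220+x/2.5,80+y/2.5);S=lambda x,y:(340+(x-500)/5,125+y/5)
for n,p,q in [("-y face top L",(163,371),(626,145)),("-y face top R",(370,371),(686,153))]:
    print(n,tri([(d,W(*p),True),(e,S(*q),False)]))
for zs in(.187,.192,.197,.202):
    a=atz(d,W(263,338),zs,True);b=atz(d,W(263,275),zs-.054,True);l=atz(d,W(163,338),zs,True);r=atz(d,W(365,338),zs,True)
    print(zs,"shoulder+y edge",a,"feet+y edge",b,"width",np.linalg.norm(l-r))
t=atz(e,S(658,88),0.25); print("scene tabtop ray; proj of (x.522,y.258,z)",[ (z,np.round((proj(e,[.522,.258,z])-[340,125])*5+[500,0])) for z in(.22,.23,.24,.25,.26)])
print("feet scene proj",[ (z,np.round((proj(e,[.502,.254,z])-[340,125])*5+[500,0])) for z in(.13,.14,.15,.16)])
E
```

```text
-y face top L (array([0.4993, 0.2559, 0.1939]), [np.float64(0.09946254517743001), np.float64(0.09946254517748214)])
-y face top R (array([0.5438, 0.2627, 0.2001]), [np.float64(0.6417156426162969), np.float64(0.6417156426162931)])
0.187 shoulder+y edge [0.5205 0.2632 0.187 ] feet+y edge [0.5203 0.264  0.133 ] width 0.04550306843069251
0.192 shoulder+y edge [0.5204 0.2649 0.192 ] feet+y edge [0.5202 0.2652 0.138 ] width 0.04411632642630103
0.197 shoulder+y edge [0.5202 0.2666 0.197 ] feet+y edge [0.5201 0.2665 0.143 ] width 0.042729584421909585
0.202 shoulder+y edge [0.5201 0.2684 0.202 ] feet+y edge [0.52   0.2678 0.148 ] width 0.0413428424175181
scene tabtop ray; proj of (x.522,y.258,z) [(0.22, array([656., 121.])), (0.23, array([657., 108.])), (0.24, array([658.,  95.])), (0.25, array([659.,  82.])), (0.26, array([659.,  69.]))]
feet scene proj [(0.13, array([624., 225.])), (0.14, array([624., 213.])), (0.15, array([625., 201.])), (0.16, array([625., 189.]))]
```

```bash
python3 - <<'E'
from h import *
np.set_printoptions(precision=4,suppress=True)
d8=load("w8");d7=load("w7");W8=lambda x,y:(220+x/2.5,80+y/2.5);W7=lambda x,y:(220+x/4,100+y/4)
print("w8 sh1 -y edge",atz(d8,W8(212,222),.066,True),"brk inner",atz(d8,W8(265,203),.068,True))
print("w7 sh1 -y edge",atz(d7,W7(320,326),.066,True),atz(d7,W7(480,322),.066,True),"brk inner",atz(d7,W7(300,290),.068,True),atz(d7,W7(500,290),.068,True))
print("w8 tab1 top front",atz(d8,W8(267,258),.1185,True),"w7",atz(d7,W7(405,386),.118,True))
E
```

```text
w8 sh1 -y edge [0.5008 0.2655 0.066 ] brk inner [0.5199 0.2748 0.068 ]
w7 sh1 -y edge [0.5045 0.266  0.066 ] [0.5378 0.2698 0.066 ] brk inner [0.4999 0.2737 0.068 ] [0.5411 0.2774 0.068 ]
w8 tab1 top front [0.5213 0.2658 0.1185] w7 [0.5221 0.2688 0.118 ]
```

The first shim sits against the bracket: its −y face is at y=0.2675, with 7.5 mm used. The held shim slipped up about 8 mm in the grip but is still upright. I'll descend at TCP y≈0.2525, which leaves about 4 mm clear of the first shim and 6 mm from the cap.

```bash
python3 -m handwheel '0.1 0.1 0 0 0 0 0.1;0.1 0.1 0 0 0 0 0.1;0.1 0.1 -1 0 0 0 0.1;0.1 0.1 -2 0 0 0 0.1;0.1 0.1 -3 0 0 0 0.1;0.1 0.1 -3 0 0 0 0.1' 45
```

```text
time_s: 16.15
position: [0.5222, 0.2518, 0.1761]
tool_rot: [[-0.094, 0.996, -0.005], [0.996, 0.094, -0.001], [-0.001, -0.005, -1.0]]
ft_force: [-0.8, -1.1, -1.8]
grip_width: 0.0169
gripper_force: 53.8
```

```bash
python3 -m handwheel '0 0 -1 0 0 0 0.1;0 0 -2 0 0 0 0.1;0 0 -3 0 0 0 0.1;0 0 -4 0 0 0 0.1;0 0 -4.8 0 0 0 0.1;0 0 -4.8 0 0 0 0.1'
```

```text
time_s: 16.65
position: [0.5228, 0.2515, 0.1292]
tool_rot: [[-0.093, 0.996, -0.002], [0.996, 0.093, -0.001], [-0.001, -0.003, -1.0]]
ft_force: [1.0, -3.1, -2.8]
grip_width: 0.0169
gripper_force: 53.6
```

```bash
python3 -m handwheel '0 0 -0.5 0 0 0 0.1;0 0 -1 0 0 0 0.1;0 0 -1.5 0 0 0 0.1;0 0 -1.5 0 0 0 0.1'
```

```text
time_s: 16.98
position: [0.5251, 0.2521, 0.12]
tool_rot: [[-0.094, 0.996, 0.008], [0.996, 0.094, 0.001], [0.0, 0.008, -1.0]]
ft_force: [3.0, -4.6, -3.0]
grip_width: 0.0167
gripper_force: 53.6
```

```bash
python3 -m handwheel '0 -0.1 0 0 0 0 0.1;0 -0.1 0 0 0 0 0.1;0 -0.1 0 0 0 0 0.1'; python3 -m handwheel '0 0 -0.3 0 0 0 0.1;0 0 -0.6 0 0 0 0.1;0 0 -0.6 0 0 0 0.1'
```

```text
time_s: 17.23
position: [0.5234, 0.251, 0.116]
tool_rot: [[-0.093, 0.996, 0.0], [0.996, 0.093, -0.0], [-0.0, 0.0, -1.0]]
ft_force: [1.4, -3.2, -0.3]
grip_width: 0.0165
gripper_force: 54.0
time_s: 17.48
position: [0.5229, 0.251, 0.1091]
tool_rot: [[-0.094, 0.996, -0.002], [0.996, 0.094, -0.0], [-0.0, -0.002, -1.0]]
ft_force: [1.5, -2.8, -2.1]
grip_width: 0.017
gripper_force: 53.7
```

```bash
python3 -m handwheel '0 0 -0.5 0 0 0 0.1;0 0 -1 0 0 0 0.1;0 0 -1 0 0 0 0.1'; python3 -m handwheel '0 0 -0.4 0 0 0 0.1;0 0 -0.8 0 0 0 0.1;0 0 -1.2 0 0 0 0.1;0 0 -1.2 0 0 0 0.1'
```

```text
time_s: 17.73
position: [0.5228, 0.251, 0.0987]
tool_rot: [[-0.094, 0.996, -0.002], [0.996, 0.094, -0.0], [-0.0, -0.002, -1.0]]
ft_force: [1.1, -3.3, -3.9]
grip_width: 0.0166
gripper_force: 53.6
time_s: 18.07
position: [0.523, 0.251, 0.0872]
tool_rot: [[-0.094, 0.996, -0.001], [0.996, 0.094, -0.0], [-0.0, -0.001, -1.0]]
ft_force: [0.1, -3.3, -3.0]
grip_width: 0.0169
gripper_force: 53.6
```

```bash
python3 -m handwheel '0 0 -0.2 0 0 0 0.1;0 0 -0.4 0 0 0 0.1;0 0 -0.4 0 0 0 0.1'; python3 -m handwheel '0 0 -0.15 0 0 0 0.1;0 0 -0.3 0 0 0 0.1;0 0 -0.3 0 0 0 0.1'
```

```text
time_s: 18.32
position: [0.5232, 0.2511, 0.0838]
tool_rot: [[-0.094, 0.996, -0.0], [0.996, 0.094, -0.0], [-0.0, -0.0, -1.0]]
ft_force: [1.4, -2.8, -2.8]
grip_width: 0.0166
gripper_force: 53.8
time_s: 18.57
position: [0.5233, 0.2511, 0.0809]
tool_rot: [[-0.094, 0.996, -0.0], [0.996, 0.094, 0.0], [0.0, -0.0, -1.0]]
ft_force: [0.8, -4.1, -1.9]
grip_width: 0.0167
gripper_force: 53.9
```

```bash
python3 -m handwheel '0 0 -0.1 0 0 0 0.1;0 0 -0.2 0 0 0 0.1;0 0 -0.2 0 0 0 0.1'; python3 -m handwheel '0 0 -0.1 0 0 0 0.1;0 0 -0.2 0 0 0 0.1;0 0 -0.2 0 0 0 0.1'
```

```text
time_s: 18.82
position: [0.5233, 0.2511, 0.079]
tool_rot: [[-0.094, 0.996, 0.0], [0.996, 0.094, 0.0], [0.0, 0.0, -1.0]]
ft_force: [0.1, -3.0, -1.0]
grip_width: 0.017
gripper_force: 54.0
time_s: 19.07
position: [0.5235, 0.2512, 0.0785]
tool_rot: [[-0.094, 0.996, 0.001], [0.996, 0.094, 0.0], [0.0, 0.002, -1.0]]
ft_force: [-1.7, -3.5, 11.2]
grip_width: 0.0168
gripper_force: 55.5
```

Seated at TCP z=0.0785, where I predicted 0.079. Now pushing it towards the first shim by feel.

```bash
python3 -m handwheel '0 0.1 0.1 0 0 0 0.1;0 0.2 0.1 0 0 0 0.1;0 0.2 0.1 0 0 0 0.1'; python3 -m handwheel '0 0.1 0 0 0 0 0.1;0 0.2 0 0 0 0 0.1;0 0.2 0 0 0 0 0.1'
```

```text
time_s: 19.32
position: [0.5233, 0.2528, 0.0788]
tool_rot: [[-0.094, 0.996, 0.0], [0.996, 0.094, -0.001], [-0.001, 0.0, -1.0]]
ft_force: [-1.9, -6.5, 6.1]
grip_width: 0.017
gripper_force: 54.7
time_s: 19.57
position: [0.5232, 0.2546, 0.0788]
tool_rot: [[-0.094, 0.996, 0.0], [0.996, 0.094, -0.001], [-0.001, 0.0, -1.0]]
ft_force: [-0.4, -6.5, 6.7]
grip_width: 0.0164
gripper_force: 54.8
```

```bash
python3 -m handwheel '0 0.1 0 0 0 0 0.1;0 0.1 0 0 0 0 0.1'; python3 -m handwheel '0 0.1 0 0 0 0 0.1;0 0.1 0 0 0 0 0.1';python3 -m handwheel '0 0.05 0 0 0 0 0.1;0 0.05 0 0 0 0 0.1'
```

```text
time_s: 19.73
position: [0.5232, 0.2557, 0.0788]
tool_rot: [[-0.094, 0.996, 0.0], [0.996, 0.094, -0.001], [-0.001, -0.0, -1.0]]
ft_force: [-2.3, -6.9, 7.3]
grip_width: 0.0165
gripper_force: 54.8
time_s: 19.9
position: [0.5232, 0.2563, 0.0789]
tool_rot: [[-0.094, 0.996, -0.0], [0.996, 0.094, -0.002], [-0.002, -0.0, -1.0]]
ft_force: [-3.0, -8.6, 8.6]
grip_width: 0.0168
gripper_force: 54.8
time_s: 20.07
position: [0.5232, 0.2564, 0.0789]
tool_rot: [[-0.094, 0.996, -0.0], [0.996, 0.094, -0.002], [-0.002, -0.0, -1.0]]
ft_force: [-2.8, -10.8, 8.7]
grip_width: 0.0167
gripper_force: 54.9
```

Contact at TCP y=0.2563, exactly one shim thickness behind the first, so the stack is tight. Release, back off, and measure the remaining gap from edge profiles.

```bash
python3 -m handwheel '0 -0.05 0.05 0 0 0 0.3;0 -0.05 0.05 0 0 0 0.4;0 -0.05 0.05 0 0 0 0.45;0 -0.05 0.05 0 0 0 0.45;0 -0.05 2 0 0 0 0.45;0 -0.05 5 0 0 0 0.45;0 -0.05 9 0 0 0 0.45;0.2 -2 11 0 0 0 0.45'
python3 -m handwheel '0.5 -4.5 -1 0 0 0 0.45;0.5 -4.5 -2 0 0 0 0.45;0.5 -4.5 -2 0 0 0 0.45;0.5 -4.5 -2 0 0 0 0.45'
python3 - <<'E'
from h import *
np.set_printoptions(precision=4,suppress=True,linewidth=150)
d=snap("wrist","w9");s=status.observe();print(d["xyz"],s["position"])
g=np.array([.5208,.2755]);yd=np.array([-.094,.9956]);xd=np.array([.9956,.094])
gr=cv2.cvtColor(d["color"],cv2.COLOR_RGB2GRAY).astype(float)
for xo in(-14,14):
    print("xo",xo)
    ys=np.arange(14,-45,-1.)
    P=np.array([np.mean([proj(d,np.r_[g+xd*(xo+k)*1e-3+yd*y*1e-3,.068],True) for k in(0,)],0) for y in ys])
    v=np.mean([cv2.remap(gr.astype(np.float32),(P[:,0]+k).astype(np.float32),P[:,1].astype(np.float32),1)[:,0] for k in(-2,-1,0,1,2)],0)
    print([f"{int(y)}:{int(q)}" for y,q in zip(ys,v)])
E
```

```text
time_s: 20.73
position: [0.5257, 0.2401, 0.1921]
tool_rot: [[-0.097, 0.995, 0.005], [0.995, 0.097, 0.003], [0.002, 0.005, -1.0]]
ft_force: [-0.4, -0.3, -0.1]
grip_width: 0.0385
gripper_force: 0.0
time_s: 21.07
position: [0.5301, 0.1928, 0.1679]
tool_rot: [[-0.093, 0.996, -0.001], [0.996, 0.093, 0.0], [0.001, -0.001, -1.0]]
ft_force: [-0.2, 0.4, -0.4]
grip_width: 0.0388
gripper_force: 0.0
[0.5239 0.2612 0.3107] [0.5302 0.1934 0.1682]
xo -14
['14:238', '13:238', '12:237', '11:239', '10:244', '9:247', '8:248', '7:249', '6:248', '5:246', '4:243', '3:238', '2:229', '1:205', '0:196', '-1:225', '-2:238', '-3:239', '-4:239', '-5:239', '-6:237', '-7:228', '-8:222', '-9:235', '-10:240', '-11:240', '-12:239', '-13:238', '-14:237', '-15:226', '-16:203', '-17:194', '-18:194', '-19:194', '-20:195', '-21:195', '-22:195', '-23:195', '-24:184', '-25:149', '-26:164', '-27:202', '-28:212', '-29:210', '-30:197', '-31:183', '-32:181', '-33:181', '-34:182', '-35:179', '-36:172', '-37:171', '-38:171', '-39:170', '-40:170', '-41:169', '-42:169', '-43:168', '-44:167']
xo 14
['14:240', '13:240', '12:238', '11:239', '10:245', '9:249', '8:251', '7:251', '6:251', '5:250', '4:242', '3:228', '2:219', '1:213', '0:207', '-1:212', '-2:219', '-3:220', '-4:227', '-5:234', '-6:230', '-7:226', '-8:220', '-9:233', '-10:239', '-11:238', '-12:238', '-13:238', '-14:237', '-15:226', '-16:203', '-17:198', '-18:198', '-19:198', '-20:199', '-21:198', '-22:199', '-23:198', '-24:187', '-25:154', '-26:185', '-27:228', '-28:230', '-29:228', '-30:217', '-31:203', '-32:206', '-33:215', '-34:218', '-35:218', '-36:218', '-37:218', '-38:217', '-39:217', '-40:219', '-41:221', '-42:220', '-43:218', '-44:217']
```

The edge profile shows the bracket face at about +0.3 mm, shim joints at −7.8 and −15.7, and the cap face at −26.2. That leaves about 10.4 mm, which is under 11 and within the slide, so two shims are enough. Next I'll straddle the arbor behind the free end plate with the fingers about 24 mm apart.

```bash
python3 -m handwheel '0.3 -3 0 0 0 0 0.28;0.3 -4.9 0 0 0 0 0.28;0.3 -4.9 0 0 0 0 0.28;0.3 -4.9 0 0 0 0 0.28;0.3 -4.9 0 0 0 0 0.28'
```

```text
time_s: 21.53
position: [0.5333, 0.1448, 0.1684]
tool_rot: [[-0.095, 0.996, 0.0], [0.996, 0.095, 0.0], [0.0, 0.0, -1.0]]
ft_force: [-0.9, -0.2, -0.6]
grip_width: 0.0242
gripper_force: 0.0
```

```bash
python3 -m handwheel '0 0 -3 0 0 0 0.28;0 0 -6 0 0 0 0.28;0 0 -8 0 0 0 0.28;0 0 -9 0 0 0 0.28;0 0 -9 0 0 0 0.28'; python3 -m handwheel '0 0 -1 0 0 0 0.28;0 0 -2 0 0 0 0.28;0 0 -3 0 0 0 0.28;0 0 -4 0 0 0 0.28;0 0 -4.3 0 0 0 0.28;0 0 -4.3 0 0 0 0.28'
```

```text
time_s: 21.95
position: [0.5324, 0.1445, 0.0764]
tool_rot: [[-0.095, 0.995, -0.004], [0.995, 0.095, -0.0], [0.0, -0.004, -1.0]]
ft_force: [-0.1, -0.4, 0.7]
grip_width: 0.0236
gripper_force: 0.0
time_s: 22.45
position: [0.5329, 0.1435, 0.0342]
tool_rot: [[-0.093, 0.996, -0.002], [0.996, 0.093, -0.0], [0.0, -0.002, -1.0]]
ft_force: [-0.9, 0.4, 0.3]
grip_width: 0.0238
gripper_force: 0.0
```

```bash
python3 -m handwheel '-0.05 0.4 0 0 0 0 0.28;-0.1 0.8 0 0 0 0 0.28;-0.1 1.2 0 0 0 0 0.28;-0.1 1.2 0 0 0 0 0.28'; python3 -m handwheel '0 0.1 0 0 0 0 0.28;0 0.2 0 0 0 0 0.28;-0.05 0.3 0 0 0 0 0.28;-0.05 0.4 0 0 0 0 0.28;-0.05 0.4 0 0 0 0 0.28'
```

```text
time_s: 22.78
position: [0.5324, 0.1565, 0.0355]
tool_rot: [[-0.094, 0.996, 0.001], [0.996, 0.094, 0.0], [0.0, 0.001, -1.0]]
ft_force: [-0.1, 0.3, -0.5]
grip_width: 0.0239
gripper_force: 0.0
time_s: 23.2
position: [0.5322, 0.1594, 0.0353]
tool_rot: [[-0.094, 0.996, 0.001], [0.996, 0.094, -0.0], [-0.001, 0.001, -1.0]]
ft_force: [1.4, -2.5, 1.3]
grip_width: 0.024
gripper_force: 1.5
```

Contact begins at y≈0.159, as predicted. I'll press on in small steps, watching the force.

```bash
python3 -m handwheel '0 0.1 0 0 0 0 0.28;-0.02 0.2 0 0 0 0 0.28;-0.03 0.3 0 0 0 0 0.28;-0.04 0.4 0 0 0 0 0.28;-0.04 0.4 0 0 0 0 0.28'; python3 -m handwheel '0 0.1 0 0 0 0 0.28;-0.02 0.2 0 0 0 0 0.28;-0.03 0.3 0 0 0 0 0.28;-0.04 0.4 0 0 0 0 0.28;-0.04 0.4 0 0 0 0 0.28'
```

```text
time_s: 23.62
position: [0.5317, 0.1637, 0.0353]
tool_rot: [[-0.094, 0.996, 0.001], [0.996, 0.094, -0.0], [-0.0, 0.001, -1.0]]
ft_force: [3.2, -3.8, 0.3]
grip_width: 0.0241
gripper_force: 2.1
time_s: 24.03
position: [0.5314, 0.1675, 0.0353]
tool_rot: [[-0.094, 0.996, 0.001], [0.996, 0.094, -0.0], [-0.0, 0.001, -1.0]]
ft_force: [3.0, -5.2, 1.1]
grip_width: 0.0237
gripper_force: 2.5
```

```bash
python3 -m handwheel '-0.01 0.1 0 0 0 0 0.28;-0.01 0.1 0 0 0 0 0.28'; python3 -m handwheel '-0.01 0.1 0 0 0 0 0.28;-0.01 0.1 0 0 0 0 0.28'; python3 -m handwheel '0 0.05 0 0 0 0 0.28;0 0.05 0 0 0 0 0.28'
```

```text
time_s: 24.2
position: [0.5313, 0.1683, 0.0353]
tool_rot: [[-0.094, 0.996, 0.001], [0.996, 0.094, -0.001], [-0.001, 0.001, -1.0]]
ft_force: [3.2, -5.2, 1.3]
grip_width: 0.024
gripper_force: 3.0
time_s: 24.37
position: [0.5313, 0.1683, 0.0353]
tool_rot: [[-0.094, 0.996, 0.001], [0.996, 0.094, -0.002], [-0.002, 0.001, -1.0]]
ft_force: [2.9, -11.8, 2.3]
grip_width: 0.0239
gripper_force: 6.1
time_s: 24.53
position: [0.5313, 0.1683, 0.0353]
tool_rot: [[-0.094, 0.996, 0.001], [0.996, 0.094, -0.003], [-0.003, 0.0, -1.0]]
ft_force: [3.5, -15.5, 2.1]
grip_width: 0.0242
gripper_force: 7.5
```

```bash
python3 -m handwheel '0 0.03 0 0 0 0 0.28;0 0.03 0 0 0 0 0.28;0 0.03 0 0 0 0 0.28;0 0.03 0 0 0 0 0.28'
python3 - <<'E'
from h import *
np.set_printoptions(precision=4,suppress=True,linewidth=150)
d=snap("wrist","w10");t=snap("top","t10");print(d["xyz"])
g=np.array([.5208,.2755]);yd=np.array([-.094,.9956]);xd=np.array([.9956,.094])
gr=cv2.cvtColor(d["color"],cv2.COLOR_RGB2GRAY).astype(np.float32)
for xo in(-14,14):
    ys=np.arange(6,-32,-1.)
    P=np.array([proj(d,np.r_[g+xd*xo*1e-3+yd*y*1e-3,.067],True) for y in ys])
    v=np.mean([cv2.remap(gr,(P[:,0]+k).astype(np.float32),P[:,1].astype(np.float32),1)[:,0] for k in(-2,-1,0,1,2)],0)
    print([f"{int(y)}:{int(q)}" for y,q in zip(ys,v)])
# white tab pixels -> tops at z~.118
hsv=cv2.cvtColor(d["color"],cv2.COLOR_RGB2HSV);m=((hsv[...,1]<40)&(hsv[...,2]>190)).astype(np.uint8)
n,l,st,c=cv2.connectedComponentsWithStats(m)
for i in range(1,n):
    if st[i,4]>60: print(st[i],c[i])
print("expected tab tops",proj(d,np.r_[g+yd*-.004,.117],True),proj(d,np.r_[g+yd*-.012,.117],True))
# lens and rack shims in top view: dark change check
a=load("t2")["color"].astype(int);b=t["color"].astype(int);df=(abs(a-b).sum(2)>90)
for nm,(x0,y0,x1,y1) in dict(bottle=(155,190,178,212),driver=(170,230,222,262),holder=(438,198,492,235)).items(): print(nm,df[y0:y1,x0:x1].sum())
E
```

```text
time_s: 24.87
position: [0.5313, 0.1684, 0.0353]
tool_rot: [[-0.094, 0.996, 0.001], [0.996, 0.094, -0.003], [-0.003, 0.0, -1.0]]
ft_force: [4.1, -16.8, 3.3]
grip_width: 0.0243
gripper_force: 8.3
[0.5248 0.2373 0.1779]
['6:0', '5:0', '4:94', '3:226', '2:214', '1:172', '0:137', '-1:230', '-2:236', '-3:236', '-4:236', '-5:235', '-6:234', '-7:231', '-8:157', '-9:234', '-10:236', '-11:236', '-12:235', '-13:234', '-14:233', '-15:231', '-16:195', '-17:221', '-18:222', '-19:223', '-20:191', '-21:188', '-22:203', '-23:195', '-24:192', '-25:194', '-26:191', '-27:190', '-28:186', '-29:176', '-30:175', '-31:176']
['6:0', '5:0', '4:55', '3:221', '2:222', '1:215', '0:164', '-1:142', '-2:149', '-3:153', '-4:160', '-5:210', '-6:229', '-7:231', '-8:204', '-9:231', '-10:237', '-11:236', '-12:235', '-13:234', '-14:233', '-15:231', '-16:192', '-17:224', '-18:223', '-19:221', '-20:196', '-21:170', '-22:201', '-23:205', '-24:205', '-25:205', '-26:206', '-27:206', '-28:207', '-29:206', '-30:206', '-31:211']
[289   0  77  10 322] [327.6553   2.2578]
[236   2  21  21 302] [246.1821  11.9834]
[392   2  21  20 315] [401.6921  11.4476]
[279 257  12  19 132] [285.5758 264.8258]
[361 256  12  17 126] [365.627  263.1825]
[318 284  14  48 610] [324.0459 306.2934]
expected tab tops [323.412  -47.7739] [323.4036 -15.2243]
bottle 0
driver 0
holder 0
```

The profile shows the cap rim now at −16 to −20 mm, tight on the two-shim stack, with the joints at 0, −8 and −16 unchanged and the bystanders unmoved. The push holds steadily at about 17 N, so I'm handing in.

```bash
python3 -c "
from rig import env
print(env.close_job())"
```

```text
the job is handed in; nothing more can be done
None
```

I handed the job in at about 25 s: the magnifier is swung clear, two shims are tight in the gap with the cylinder held pressed on them at about 17 N, and the two spares are still in the rack; no verdict was returned.

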